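# Close the swing-bolt clamp over a drill tube

## Task

Close the tube clamp on the bench: swing its hinged half over and press it gently home on the tube, then swing the bolt up and drop it fully into the slot of the hinged half so that it leans in there by itself, and let go. Do not force the bolt against the ear or crush the tube: if the bolt does not go in, feel along the ear for the slot; leave the tube lying in place and the other things on the bench alone.

Things in the scene. Friction and masses are not known exactly. Their poses are not given: they have to be found in the camera images.
- clamp: Fixed dark-steel lower half of a tube clamp, base plate 150 x 150 mm, bolted to the bench; no part higher than 71 mm. Origin: on the bench under the middle of the saddle. Its x axis runs along the tube, y towards the hinge of the upper half, z up. In this frame the tube's axis is at z 60 mm, the hinge pin along x at y +48, z 60, and the bolt's pivot pin along x at y -56, z 30.
- cap (a joint): Angle (rad) of the steel hinged upper half about the hinge pin: 0 = home on the tube; it grows as the free end rises and swings over towards clamp +y, up to 1.5. The hinge is stiff (0.45 N m): it stays where it is put, and 3 to 8 N at its bar handle move it.
- hinge (a point): Middle of the hinge pin (clamp x 0, y +48, z 60 mm). The upper half has a round bar handle along x, 12 mm thick, 66 mm free between its legs, some 35 mm clear of the arch below. With the half closed the bar's axis is 66 mm from the pin towards clamp -y and 65 mm above it (radius 93 mm); it turns with the half.
- ear_edge (a point): Fixed mark where the ear's outer edge comes with the half closed: clamp x 0, y -59, z 67 mm. The ear is 80 mm wide along x, 14 mm thick; its edge has one open slot 13 mm wide, 12 mm deep. The half has unmeasured play: it is stuck up to 14 mm either way along its pin, so slot and bar handle have their middle at clamp x -14 to +14: see it or find it by feel with the bolt.
- bolt (a joint): Angle (rad) of the swing bolt: 0 = lying level, pointing away from the tube (clamp -y); 1.57 = upright; it falls back if let go before upright. Beside the slot it is stopped by the ear at about 1.3; fully in the slot it rests at about 1.67 and leans there by itself. Its nut then is above the ear, and does not pass if the half is more than about 0.05 rad open.
- bolt_end (a point): Free end of the swing bolt, on its axis, 120 mm from its pivot pin; lying, it is 30 mm above the bench. Steel rod 10 mm thick with a round nut 22 mm across, 50 to 62 mm from the pivot; hold it beyond the nut, where it can turn in the fingers. It also slides easily along its pin, to 18 mm either way of clamp x 0. A push near its end bears 3 times as hard on the ear and can lift the half.
- tube: Loose drill tube, 42 mm across, 320 mm long, about 0.9 kg, lying in the clamp along its x axis. Origin on its underside at mid length.
- sleeve_a: Bystander: dark steel sleeve, 52 mm across, 38 mm high, standing near the bolt. Origin under its centre.
- sleeve_b: Bystander: steel sleeve, 44 mm across, 30 mm high, standing near the bolt. Origin under its centre.
- bit: Bystander: brass drill bit, 52 mm across, 70 mm high. Origin under its centre.
- wrench: Bystander: wrench lying on the bench.
- hammer: Bystander: hammer lying on the bench.
- fork: Bystander: yellow flat steel fork, 255 mm long, lying on the bench.
- grease: Bystander: blue can, 72 mm across, 100 mm high. Origin under its centre.
- stub: Bystander: short tube, 42 mm across, 90 mm high, standing. Origin under its centre.

How it is judged:
By the outcome, as a careful person would: the job done as asked, in the order asked, and still so for the second after the job is handed in, with the robot touching nothing.
It also fails if it takes over 72 s, if anything falls off the work surface, if the arm or the gripper's body presses on something with over 40 N, if the wrist force passes 120 N, or if a joint passes its speed limit or range.

## Robot

A 6-joint arm with a two-finger parallel gripper is mounted at the origin on the work surface. World frame = base frame: x ahead of the robot, y to its left, z up, the work surface at z = 0. Lengths are in m, angles in rad, forces in N, time in s.
With the tool pointing down it reaches from about 0.3 to 0.875 m from the base axis. Payload 6.4 kg.
Tool frame: the origin (TCP) lies at the very end of the fingers, on their centre line; the grasp point (between the pads) lies 19 mm behind it; z points along the fingers, y is the line along which they close (so a half turn about z gives the same grasp; the last joint's range is limited). The gripper opens to 85 mm and grips with 20 to 120 N. Pads are 22 mm wide; open, the fingers measure 114 mm over their backs; the gripper's body (76 mm by 85 mm) begins 54 mm behind the grasp point. The pads swing forward as they close: fully open they stand 13 mm farther back than shut.
Start: joints at [1.084, 0.181, 1.607, -0, 1.354, -0.206], TCP at [0.159, 0.552, 0.231] pointing down, gripper open.
Joint ranges: [-2.99, 2.99], [-0.89, 2.07], [0.3, 2.58], [-1.14, 4.28], [0, 2.63], [-3.12, 3.12]. Speed limits (rad/s): [2.57, 2.57, 3.01, 3.14, 3.14, 3.14].

## Interface

Orientations are given as a unit quaternion [x, y, z, w].
In Python, from plant import bot, snapshot, get_calibration gives the robot as it stands. The module is installed in compiled form; this text tells all that it offers.
- The arm moves only by the tool jog_arm, never from a script. Its argument "plan" is a list that holds one entry, the list of rows, each a list of 7 numbers: the shift along the tool's x, y, z in mm, then the turn, a rotation vector about the tool's x, y, z in degrees, then the finger opening in mm, from 0 to 85.4. A call has exactly 5 rows; each row shifts and turns the commanded pose from where the row before left it, along the tool's axes as they then stand; what a row does not reach is not made up. A row lasts 1/10 s, in which the tool goes at most 50 mm and 8.59 degrees, less where a joint would pass 70% of its speed; a pose out of reach is approached as far as the arm can. A call is refused whole if a number of a shift passes 50 or a number of a turn 8.59, either way. A call with a gripper value outside its range is refused whole. The fingers move at their own pace and stop on an object; "newtons" is the grip in N (left out, the last holds). Time passes only in rows, so rows that do not move let the fingers close, or fill a call up. It gives the time, the measured TCP pose, the force, the opening and the grip force at its end, in the units of the state.
- bot.get_state(): the state, without advancing time (a new reading comes with each control period).
- snapshot(name): name is "scene" or "top" or "wrist"; returns the picture (400x640x3 uint8, red, green, blue); there is no depth.
- get_calibration(name): a dict with "mtx" (3x3 intrinsics, pixels), "R" (3x3) and "t" (3): a world point X has camera coordinates R X + t; the wrist camera has in their place "T_tool_cam" (4x4, takes a point from camera to tool coordinates, whose origin is the TCP and whose axes are the flange's). Camera axes: x right, y down, z forward; pixel columns grow to the right and rows downward; lengths in m; the calibration is good to about 2 mm. A picture is of the moment at which its call begins: read the wrist's pose just before it. get_calibration takes no time and is no camera call.
- bot.hand_in(): hands the job in; it is judged then, once.
The state is a dict: "time_s": time; "qpos": joint angles; "qd": joint speeds; "effort": joint torques, N m; "position": TCP position; "ee_rot": TCP orientation; "force": force on the tool from outside, world axes, zero at the start; "moment": the same for the moment, N m; "grip_width": finger opening in m; "finger_force": force on a finger pad.
Only numpy, scipy, OpenCV 4.12 (cv2) and the standard library are available. Lean on these libraries where they do the work, as an engineer would, in place of code of your own. Each camera call takes 0.05 s, during which the arm holds its last target. There are 200 camera calls.

## Working session

There is one attempt and no reset: what is moved stays moved. The work goes in short steps, Python scripts to look and compute and a tool call to move; the robot and the scene stay as the last step left them, time stands still between calls to the robot, and variables do not carry over. Pictures are saved under pics/ and viewed, at most 10 in all, crops included, and the job is handed in when it is done.

Besides the shell and the picture viewer there is one more tool, called after "Emit:" by a JSON object that holds its "fn" and its "kwargs". jog_arm: Moves the arm, as the interface text tells. Its arguments: {"type":"object","properties":{"plan":{"type":"array"},"newtons":{"type":"number"}},"required":["plan"]}

```bash
mkdir -p pics; ls; python3 - <<'E'
from plant import bot, snapshot, get_calibration
import cv2
s=bot.get_state();print(s)
for n in("scene","top"):
    im=snapshot(n);cv2.imwrite(f"pics/{n}0.png",im[:,:,::-1]);c=get_calibration(n);print(n,c)
print(get_calibration("wrist"))
E
```

```text
pics
{'time_s': 0.0, 'qpos': array([ 1.08372592e+00,  1.81528055e-01,  1.60801198e+00,  1.26361086e-05,
        1.35382038e+00, -2.06320124e-01]), 'qd': array([ 9.62125777e-04, -1.28825739e-03, -8.84857974e-04, -6.10211240e-04,
       -5.30999831e-04,  2.36189409e-05]), 'effort': array([ 1.35185375e-03, -4.44859314e+01, -3.51339519e+01, -5.12455699e-05,
        9.43737512e-03,  1.80097720e-05]), 'position': array([0.15904215, 0.55198548, 0.23038955]), 'ee_rot': array([ 1.39915873e-01,  9.90163000e-01, -8.29193400e-04, -3.06136519e-04]), 'force': array([-0.32518564,  0.6177117 ,  0.09711546]), 'moment': array([ 0.03324704,  0.03013444, -0.03300938]), 'finger_force': 0.0, 'grip_width': 0.08532428762491556}
scene {'mtx': array([[475.54320757,   0.        , 314.95309642],
       [  0.        , 475.54320757, 200.55234591],
       [  0.        ,   0.        ,   1.        ]]), 'R': array([[ 0.34244623,  0.93953657,  0.00126595],
       [ 0.71573889, -0.26000217, -0.6481641 ],
       [-0.60864473,  0.22286744, -0.76149963]]), 't': array([-0.19626211, -0.33306555,  1.55460118])}
top {'mtx': a
[... 209 characters left out ...]
138e-02],
       [-9.92677364e-01,  2.11065743e-03, -1.20777468e-01],
       [ 1.20792880e-01,  1.02633159e-02, -9.92624675e-01]]), 't': array([0.0020281 , 0.53692793, 1.23155952])}
{'mtx': array([[297.69735352,   0.        , 324.32678937],
       [  0.        , 297.69735352, 198.84632363],
       [  0.        ,   0.        ,   1.        ]]), 'T_tool_cam': array([[ 5.59191608e-04, -9.62002526e-01, -2.73039973e-01,
         6.84365476e-02],
       [ 9.99999694e-01,  6.87264769e-04, -3.73421539e-04,
        -2.76857714e-06],
       [ 5.46883218e-04, -2.73039680e-01,  9.62002616e-01,
        -1.43318528e-01],
       [ 0.00000000e+00,  0.00000000e+00,  0.00000000e+00,
         1.00000000e+00]])}
```

View pics/scene0.png

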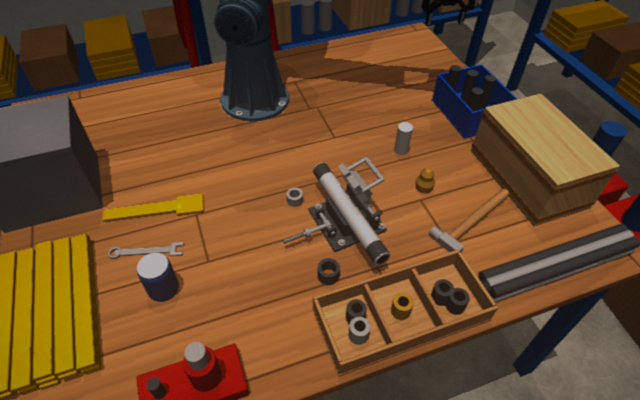

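View pics/top0.png

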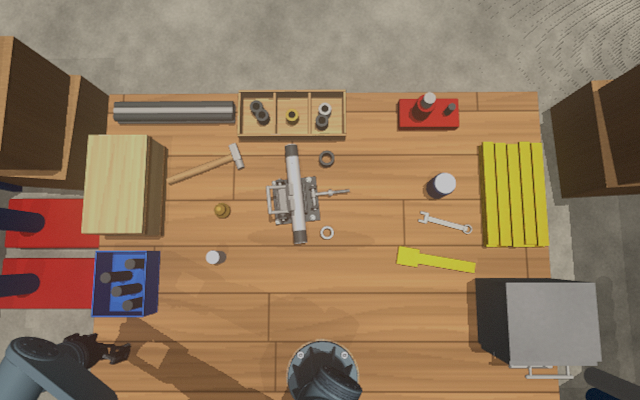

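The scene view shows the clamp at about (345,215), with the cap open towards +y, its bar at (368,175) and the bolt end at (287,240). In the top view the tube runs from (291,147) to (300,242), and the bolt points right to (348,191).

```bash
cat > h.py <<'E'
import numpy as np, cv2
from plant import bot, snapshot, get_calibration
from scipy.spatial.transform import Rotation as Ro
def ray(n,uv,st=None):
    c=get_calibration(n); d=np.linalg.inv(c["mtx"])@np.array([uv[0],uv[1],1.])
    if n=="wrist":
        st=st or bot.get_state(); T=np.eye(4);T[:3,:3]=Ro.from_quat(st["ee_rot"]).as_matrix();T[:3,3]=st["position"]
        T=T@c["T_tool_cam"]; return T[:3,3],T[:3,:3]@d
    return -c["R"].T@c["t"], c["R"].T@d
def onz(n,uv,z,st=None):
    o,d=ray(n,uv,st); return o+d*(z-o[2])/d[2]
def proj(n,X):
    c=get_calibration(n); p=c["mtx"]@(c["R"]@np.asarray(X)+c["t"]); return p[:2]/p[2]
E
python3 - <<'E'
from h import *
for p in [(291,147),(300,242)]: print(onz("top",p,.075))
print(onz("top",(348,191),.03),onz("scene",(287,241),.03))
a=cv2.imread("pics/scene0.png")[140:280,270:400];b=cv2.imread("pics/top0.png")[140:250,260:360]
a=cv2.resize(a,(400,431),interpolation=3);b=cv2.resize(b,(400,440),interpolation=3)
o=np.zeros((440,800,3),np.uint8);o[:431,:400]=a;o[:,400:]=b;cv2.imwrite("pics/c1.png",o)
E
```

```text
[0.7313917  0.09779599 0.075     ]
[0.42516437 0.06691682 0.075     ]
[ 0.59432504 -0.08777257  0.03      ] [ 0.59942119 -0.0814987   0.03      ]
```

View pics/c1.png

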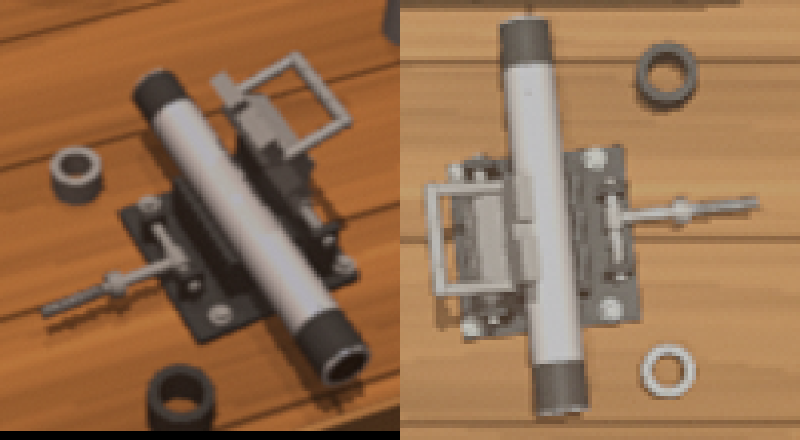

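The enlarged crops show the plate's four bolt heads, the bar handle's corners (top crop (433,190) and (438,292)), and the ear gap near (522,222). The bolt rod is tilted slightly.

```bash
python3 - <<'E'
from h import *
T=lambda p:(260+(p[0]-400)/4-.4,140+p[1]/4-.4); S=lambda p:(270+p[0]/3.077-.4,140+p[1]/3.077-.4)
B=np.array([onz("top",T(p),.018) for p in[(595,158),(612,308),(470,328),(455,170)]]);print(B,B.mean(0))
B2=np.array([onz("scene",S(p),.018) for p in[(150,203),(221,314)]]);print(B2)
def tri(a,b):
    o1,d1=ray("top",a);o2,d2=ray("scene",b);d1/=np.linalg.norm(d1);d2/=np.linalg.norm(d2)
    s=np.linalg.lstsq(np.c_[d1,-d2],o2-o1,rcond=None)[0];p,q=o1+s[0]*d1,o2+s[1]*d2;return (p+q)/2,np.linalg.norm(p-q)
for a,b in[((433,190),(347,122)),((438,290),(296,58)),((755,203),(44,311)),((682,211),(115,285)),((545,15),(318,360)),((520,290),(222,85))]:print(tri(T(a),S(b)))
E
```

```text
[[0.63704518 0.04383705 0.018     ]
 [0.51082457 0.02937202 0.018     ]
 [0.49443222 0.14678812 0.018     ]
 [0.62717304 0.16108039 0.018     ]] [0.56736875 0.09526939 0.018     ]
[[0.51145865 0.03184872 0.018     ]
 [0.63836158 0.04506204 0.018     ]]
(array([0.58785118, 0.16153431, 0.14752505]), np.float64(0.0037011792871371714))
(array([0.5115694 , 0.15478391, 0.1480792 ]), np.float64(4.368662332309712e-05))
(array([ 0.59642877, -0.08863927,  0.03080495]), np.float64(0.0005359035064087076))
(array([ 0.59030543, -0.02794959,  0.0292212 ]), np.float64(0.0015216297446712058))
(array([0.7409377 , 0.07921168, 0.08026601]), np.float64(0.005409413824128191))
(array([0.51193943, 0.09306242, 0.139534  ]), np.float64(0.002895313296123238))
```

Emit:
{"fn": "jog_arm", "kwargs": {"plan": [[[0,0,0,0,0,-7.4,0],[0,0,0,0,0,-7.4,0],[0,0,0,0,0,-7.4,0],[-29,-33,0,0,0,0,0],[-29,-33,0,0,0,0,0]]], "newtons": 30}}

```text
time_s: 0.6
position: [0.2237, 0.4925, 0.2307]
ee_rot: [-0.055, 0.998, -0.0, -0.0]
force: [0.8, -0.9, 0.3]
grip_width: 0.012
finger_force: 0.0
```

Emit:
{"fn": "jog_arm", "kwargs": {"plan": [[[-29,-33,0,0,0,0,0],[-29,-33,0,0,0,0,0],[-29,-33,0,0,0,0,0],[-29,-33,0,0,0,0,0],[-29,-33,0,0,0,0,0]]]}}

```text
time_s: 1.1
position: [0.3866, 0.3429, 0.231]
ee_rot: [-0.053, 0.999, -0.0, -0.0]
force: [-0.0, 0.0, 0.2]
grip_width: 0.0001
finger_force: 0.0
```

Emit:
{"fn": "jog_arm", "kwargs": {"plan": [[[-29,-33,0,0,0,0,0],[-29,-33,0,0,0,0,0],[-29,-33,0,0,0,0,0],[0,0,0,0,0,0,0],[0,0,0,0,0,0,0]]]}}

```text
time_s: 1.6
position: [0.4829, 0.2544, 0.2306]
ee_rot: [-0.052, 0.999, 0.0, -0.001]
force: [0.2, 0.4, -0.6]
grip_width: -0.0001
finger_force: 0.0
```

```bash
cat >> h.py <<'E'
def rel(target,st=None):
    st=st or bot.get_state(); R=Ro.from_quat(st["ee_rot"]).as_matrix()
    return np.round(1e3*R.T@(np.asarray(target)-st["position"]),1)
def show():
    s=bot.get_state(); R=Ro.from_quat(s["ee_rot"]).as_matrix()
    print(round(s["time_s"],2),"pos",np.round(s["position"],4),"F",np.round(s["force"],1),"w",round(s["grip_width"],4),"x",np.round(R[:,0],3),"z",np.round(R[:,2],3)); return s
E
python3 - <<'E'
from h import *
s=show(); print(rel([.5454,.198,.118]))
im=snapshot("wrist");cv2.imwrite("pics/w1.png",im[:,:,::-1])
E
```

```text
1.6 pos [0.4829 0.2544 0.2306] F [ 0.2  0.4 -0.6] w -0.0001 x [-0.995 -0.104  0.002] z [-0.002 -0.    -1.   ]
[-56.4 -62.6 112.6]
```

View pics/w1.png

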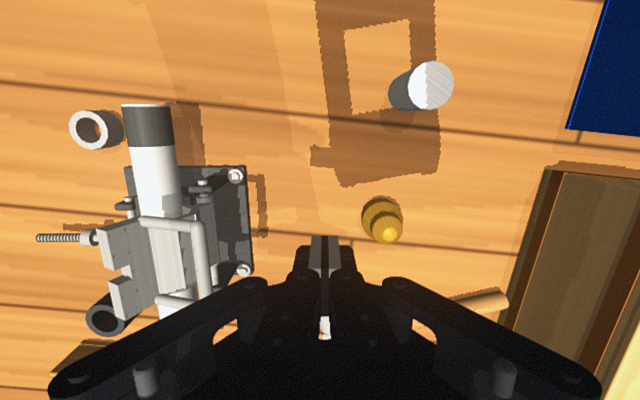

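The wrist view shows the cap still open, its slot near (110,278), its bar about (203,255), and the bit at (382,220), clear of the fingers.

Emit:
{"fn": "jog_arm", "kwargs": {"plan": [[[-28,-31,0,0,0,0,0],[-28,-31,0,0,0,0,0],[0,0,38,0,0,0,0],[0,0,38,0,0,0,0],[0,0,36,0,0,0,0]]]}}

```text
time_s: 2.15
position: [0.544, 0.2009, 0.118]
ee_rot: [-0.054, 0.999, 0.0, -0.0]
force: [0.1, 0.1, -0.4]
grip_width: -0.0002
finger_force: 0.0
```

Emit:
{"fn": "jog_arm", "kwargs": {"plan": [[[0,-5,0,0,0,0,0],[0,-5,0,0,0,0,0],[0,-5,0,0,0,0,0],[0,-5,0,0,0,0,0],[0,-5,0,0,0,0,0]]]}}

```text
time_s: 2.65
position: [0.5492, 0.1754, 0.1217]
ee_rot: [-0.053, 0.999, 0.001, 0.002]
force: [0.0, 7.6, 4.9]
grip_width: -0.0003
finger_force: 3.4
```

Emit:
{"fn": "jog_arm", "kwargs": {"plan": [[[0,-7,0,0,0,0,0],[0,-7,0,0,0,0,0],[0,-7,0,0,0,0,0],[0,-7,0,0,0,0,0],[0,-7,0,0,0,0,0]]]}}

```text
time_s: 3.15
position: [0.5523, 0.1396, 0.1202]
ee_rot: [-0.053, 0.999, 0.0, 0.001]
force: [1.6, 3.3, 3.1]
grip_width: 0.0001
finger_force: 1.8
```

Emit:
{"fn": "jog_arm", "kwargs": {"plan": [[[0,-6,0,0,0,0,0],[0,-6,0,0,0,0,0],[0,-6,0,0,0,0,0],[0,-6,0,0,0,0,0],[0,-6,0,0,0,0,0]]]}}

```text
time_s: 3.65
position: [0.5534, 0.1098, 0.1182]
ee_rot: [-0.053, 0.999, 0.0, -0.002]
force: [-0.9, 5.0, -4.3]
grip_width: -0.0002
finger_force: 2.5
```

```bash
python3 - <<'E'
from h import *
s=show()
im=snapshot("wrist");cv2.imwrite("pics/w2.png",im[:,:,::-1])
E
```

```text
3.65 pos [0.5534 0.1098 0.1182] F [-0.9  5.  -4.3] w -0.0002 x [-0.994 -0.106  0.003] z [-0.003  0.    -1.   ]
```

Emit:
{"fn": "jog_arm", "kwargs": {"plan": [[[0,-4,0,0,0,0,0],[0,-4,0,0,0,0,0],[0,-4,0,0,0,0,0],[0,-3,0,0,0,0,0],[0,-3,0,0,0,0,0]]]}}

```text
time_s: 4.2
position: [0.5553, 0.0929, 0.1182]
ee_rot: [-0.053, 0.999, 0.001, -0.001]
force: [-0.7, 8.1, -5.9]
grip_width: -0.0001
finger_force: 3.8
```

Emit:
{"fn": "jog_arm", "kwargs": {"plan": [[[0,-1,0,0,0,0,0],[0,-1,0,0,0,0,0],[0,-1,0,0,0,0,0],[0,-1,0,0,0,0,0],[0,0,0,0,0,0,0]]]}}

```text
time_s: 4.7
position: [0.5553, 0.0894, 0.1178]
ee_rot: [-0.053, 0.999, 0.001, -0.002]
force: [-0.5, 8.7, -7.0]
grip_width: 0.0
finger_force: 4.0
```

Emit:
{"fn": "jog_arm", "kwargs": {"plan": [[[0,-1,0,0,0,0,0],[0,-1,0,0,0,0,0],[0,-1,0,0,0,0,0],[0,0,0,0,0,0,0],[0,0,0,0,0,0,0]]]}}

```text
time_s: 5.2
position: [0.5564, 0.0856, 0.1188]
ee_rot: [-0.053, 0.999, 0.0, -0.001]
force: [-2.0, 5.4, -1.1]
grip_width: 0.0003
finger_force: 2.0
```

Emit:
{"fn": "jog_arm", "kwargs": {"plan": [[[0,-1,0,0,0,0,0],[0,-1,0,0,0,0,0],[0,0,0,0,0,0,0],[0,0,0,0,0,0,0],[0,0,0,0,0,0,0]]]}}

```text
time_s: 5.7
position: [0.5571, 0.0833, 0.1191]
ee_rot: [-0.053, 0.999, 0.0, -0.001]
force: [-1.9, 4.6, -1.1]
grip_width: 0.0001
finger_force: 2.0
```

Emit:
{"fn": "jog_arm", "kwargs": {"plan": [[[0,-1,0,0,0,0,0],[0,-1,0,0,0,0,0],[0,0,0,0,0,0,0],[0,0,0,0,0,0,0],[0,0,0,0,0,0,0]]]}}

```text
time_s: 6.2
position: [0.5576, 0.0815, 0.1192]
ee_rot: [-0.053, 0.999, 0.0, -0.0]
force: [0.0, 6.4, -1.6]
grip_width: -0.0001
finger_force: 2.3
```

```bash
python3 - <<'E'
from h import *
s=show()
a=snapshot("wrist");b=snapshot("scene")[100:270,240:440]
o=np.zeros((600,800,3),np.uint8);o[:300,:480]=cv2.resize(a,(480,300));o[300:,:353]=cv2.resize(b,(353,300),interpolation=2)
o[300:,360:800]=cv2.resize(snapshot("top")[150:240,250:382],(440,300),interpolation=2)
cv2.imwrite("pics/w3.png",o[:,:,::-1])
E
```

```text
6.2 pos [0.5576 0.0815 0.1192] F [ 0.   6.4 -1.6] w -0.0001 x [-0.994 -0.106  0.   ] z [-0.  0. -1.]
```

View pics/w3.png

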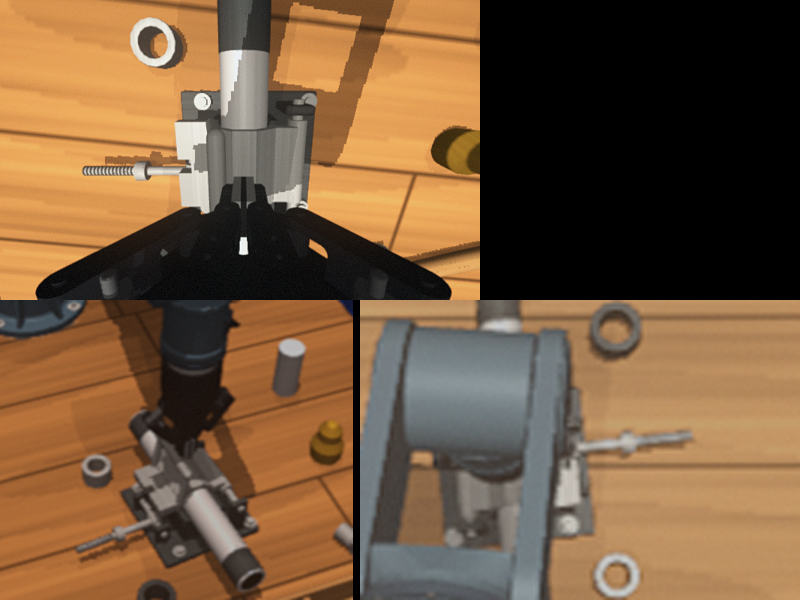

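The wrist view shows the cap almost down on the tube. Its ear edge is at column 180 and the bolt lies at row 170. I'll keep pressing in small steps.

Emit:
{"fn": "jog_arm", "kwargs": {"plan": [[[0,-1,0,0,0,0,0],[0,-1,0,0,0,0,0],[0,-1,0,0,0,0,0],[0,0,0,0,0,0,0],[0,0,0,0,0,0,0]]]}}

```text
time_s: 6.85
position: [0.5576, 0.081, 0.1191]
ee_rot: [-0.053, 0.999, 0.002, -0.0]
force: [-0.3, 15.6, -0.9]
grip_width: -0.0002
finger_force: 6.7
```

Emit:
{"fn": "jog_arm", "kwargs": {"plan": [[[0,-1,0,0,0,0,0],[0,-1,0,0,0,0,0],[0,0,0,0,0,0,0],[0,0,0,0,0,0,0],[0,0,0,0,0,0,0]]]}}

```text
time_s: 7.35
position: [0.5576, 0.0807, 0.1191]
ee_rot: [-0.054, 0.999, 0.004, -0.0]
force: [-0.6, 22.0, -0.9]
grip_width: 0.0002
finger_force: 9.6
```

The cap stopped moving while the force rose to 22 N, so it is home. I'll retreat and look.

Emit:
{"fn": "jog_arm", "kwargs": {"plan": [[[0,6,0,0,0,0,0],[0,8,0,0,0,0,0],[0,0,-30,0,0,0,0],[0,0,-40,0,0,0,0],[0,-20,-40,0,0,0,0]]]}}

```text
time_s: 7.85
position: [0.5585, 0.071, 0.2305]
ee_rot: [-0.054, 0.999, -0.0, -0.0]
force: [0.9, -1.4, 0.3]
grip_width: -0.0001
finger_force: 0.0
```

Emit:
{"fn": "jog_arm", "kwargs": {"plan": [[[0,-45,0,0,0,0,40],[0,-45,0,0,0,0,40],[0,-45,0,0,0,0,40],[0,0,0,0,0,0,40],[0,0,0,0,0,0,40]]]}}

```text
time_s: 8.35
position: [0.5734, -0.0655, 0.2295]
ee_rot: [-0.052, 0.999, -0.0, 0.0]
force: [0.0, 0.1, -1.1]
grip_width: 0.04
finger_force: 0.0
```

```bash
python3 - <<'E'
from h import *
s=show();print(s["qpos"])
np.save("st4.npy",np.r_[s["position"],s["ee_rot"]])
a=snapshot("wrist");cv2.imwrite("pics/w4.png",a[:,:,::-1])
E
```

```text
8.35 pos [ 0.5734 -0.0655  0.2295] F [ 0.   0.1 -1.1] w 0.04 x [-0.995 -0.103 -0.   ] z [ 0.    -0.001 -1.   ]
[-3.19011721e-01  1.86753619e-01  1.60378365e+00 -6.86428744e-04
  1.35063514e+00 -1.99321002e+00]
```

View pics/w4.png

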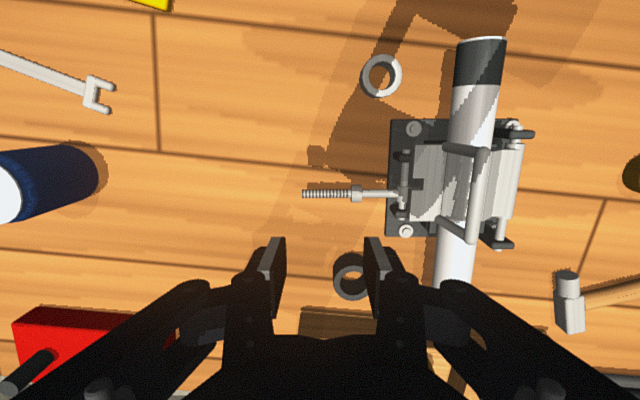

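The picture shows the cap closed, with the bar at columns 440–490. The slot looks to be near (419,184), and the bolt runs from (302,193) to (400,194). I'll zoom in.

```bash
python3 - <<'E'
import cv2
a=cv2.imread("pics/w4.png")[112:257,295:535];cv2.imwrite("pics/w4c.png",cv2.resize(a,None,fx=3.33,fy=3.33,interpolation=2))
E
```

```text
(no output)
```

View pics/w4c.png

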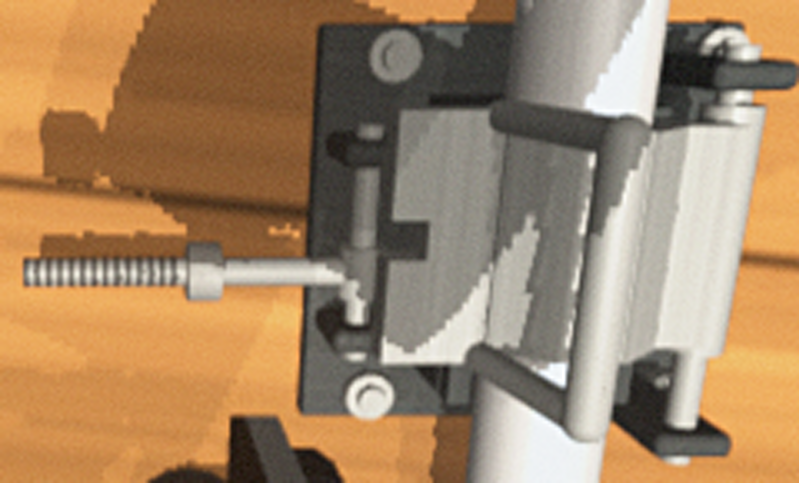

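```bash
python3 - <<'E'
from h import *
v=np.load("st4.npy");st=dict(position=v[:3],ee_rot=v[3:])
C=lambda p:(295+p[0]/3.33-.35,112+p[1]/3.33-.35)
f=lambda p,z:onz("wrist",C(p),z,st)
e1,e2=f((400,112),.074),f((381,360),.074);s1,s2=f((393,221),.074),f((391,260),.074)
b0,b1=f((25,272),.032),f((325,272),.032); n=f((205,270),.035)
print("ear",e1,e2,np.linalg.norm(e1-e2),"slot",(s1+s2)/2,np.linalg.norm(s1-s2))
xh=(e2-e1)/np.linalg.norm(e2-e1);print(xh); bd=(b0-b1)/np.linalg.norm(b0-b1);print("bolt",b0,b1,bd,"nut",n)
print("plate",f((396,55),.018),f((368,397),.018))
th=.107
for th in(.1,.11):
  xh=np.array([np.cos(th),np.sin(th),0]);yh=np.array([-xh[1],xh[0],0])
  print("dx slot-bolt",((s1+s2)/2-(b0+b1)/2)@xh, "y slot-edge to boltend",((s1+s2)/2-b0)@yh)
E
```

```text
ear [0.52528464 0.01913439 0.074     ] [0.60319417 0.02770523 0.074     ] 0.07837954590120733 slot [0.56426618 0.02399647 0.074     ] 0.012347925709146005
[0.99400326 0.10935048 0.        ]
bolt [ 0.59743479 -0.09000041  0.032     ] [0.58631986 0.01604201 0.032     ] [ 1.04244842e-01 -9.94551664e-01 -5.20628519e-16] nut [ 0.58928987 -0.02687102  0.035     ]
plate [0.50982205 0.03132314 0.018     ] [0.63692418 0.0443159  0.018     ]
dx slot-bolt -0.02138579676572941 y slot-edge to boltend 0.11673870815083585
dx slot-bolt -0.020750462429096294 y slot-edge to boltend 0.11694908976661934
```

Emit:
{"fn": "jog_arm", "kwargs": {"plan": [[[0,0,0,0,0,8.2,36],[0,0,0,0,0,8.2,36],[0,0,0,0,0,8.2,36],[0,0,0,0,0,8.2,36],[0,0,0,0,0,8.2,36]]]}}

```text
time_s: 8.9
position: [0.5732, -0.0622, 0.2294]
ee_rot: [0.302, 0.953, -0.0, 0.0]
force: [-0.6, -0.2, -0.1]
grip_width: 0.036
finger_force: 0.0
```

Emit:
{"fn": "jog_arm", "kwargs": {"plan": [[[0,0,0,0,0,8.2,36],[0,0,0,0,0,8.2,36],[0,0,0,0,0,8.2,36],[0,0,0,0,0,8.2,36],[0,0,0,0,0,8.2,36]]]}}

```text
time_s: 9.4
position: [0.5733, -0.0622, 0.2294]
ee_rot: [0.616, 0.788, -0.0, 0.0]
force: [-0.6, -0.2, 0.9]
grip_width: 0.0359
finger_force: 0.0
```

Emit:
{"fn": "jog_arm", "kwargs": {"plan": [[[0,0,0,0,0,7.9,36],[0,20,0,0,0,0,36],[0,0,0,0,0,0,36],[0,0,0,0,0,0,36],[0,0,0,0,0,0,36]]]}}

```text
time_s: 9.9
position: [0.5926, -0.061, 0.2291]
ee_rot: [0.667, 0.745, -0.0, -0.0]
force: [-1.6, -0.3, -0.3]
grip_width: 0.0358
finger_force: 0.0
```

```bash
python3 - <<'E'
from h import *
s=show();print(rel([.5943,-.0617,.012]))
E
```

```text
9.9 pos [ 0.5926 -0.061   0.2291] F [-1.6 -0.3 -0.3] w 0.0358 x [-0.11   0.994  0.   ] z [-0.001 -0.    -1.   ]
[ -0.9   1.8 217.1]
```

Emit:
{"fn": "jog_arm", "kwargs": {"plan": [[[0,2,45,0,0,0,36],[0,0,45,0,0,0,36],[0,0,45,0,0,0,36],[0,0,45,0,0,0,36],[0,0,36,0,0,0,36]]]}}

```text
time_s: 10.4
position: [0.5935, -0.0611, 0.0109]
ee_rot: [0.668, 0.744, -0.001, -0.001]
force: [0.7, 0.7, 0.4]
grip_width: 0.0358
finger_force: 0.0
```

Emit:
{"fn": "jog_arm", "kwargs": {"plan": [[[0,0,0,0,0,0,4],[0,0,0,0,0,0,4],[0,0,0,0,0,0,4],[0,0,0,0,0,0,4],[0,0,0,0,0,0,4]]], "newtons": 20}}

```text
time_s: 10.9
position: [0.5962, -0.0611, 0.0151]
ee_rot: [0.668, 0.744, 0.001, 0.001]
force: [-0.0, 4.9, -2.9]
grip_width: 0.0089
finger_force: 19.8
```

```bash
python3 - <<'E'
from h import *
s=show();a=snapshot("wrist");cv2.imwrite("pics/w5.png",a[:,:,::-1])
E
```

```text
10.9 pos [ 0.5962 -0.0611  0.0151] F [-0.   4.9 -2.9] w 0.0089 x [-0.108  0.994 -0.   ] z [ 0.003  0.    -1.   ]
```

View pics/w5.png

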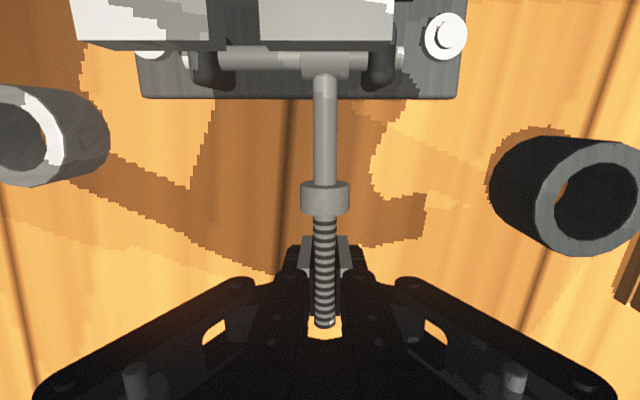

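The bolt is gripped (column 324), nut at (324,197). The slot shows between columns 207 and 260 at row 42.

```bash
python3 - <<'E'
from h import *
s=show();R=Ro.from_quat(s["ee_rot"]).as_matrix()
for p,z in[((207,42),.074),((260,42),.074),((77,40),.074),((394,46),.074),((313,90),.0345),((336,90),.0345),((314,230),.0345),((336,230),.0345)]:
    X=onz("wrist",p,z);print(p,np.round(X,4),"tool",np.round(1e3*R.T@(X-s["position"]),1))
E
```

```text
10.95 pos [ 0.5962 -0.0611  0.0151] F [-0.2  5.4 -2.6] w 0.0092 x [-0.109  0.994 -0.   ] z [ 0.003 -0.    -1.   ]
(207, 42) [0.5575 0.0219 0.074 ] tool [ 86.7 -29.3 -59. ]
(260, 42) [0.571  0.0234 0.074 ] tool [ 86.7 -15.7 -59. ]
(77, 40) [0.5245 0.0187 0.074 ] tool [ 87.1 -62.4 -59.1]
(394, 46) [0.6053 0.0262 0.074 ] tool [ 85.8  18.7 -58.9]
(313, 90) [0.584  0.0161 0.0345] tool [ 78.1  -3.7 -19.5]
(336, 90) [0.5929 0.0171 0.0345] tool [ 78.1   5.3 -19.4]
(314, 230) [ 0.5902 -0.0424  0.0345] tool [ 19.3  -3.9 -19.4]
(336, 230) [ 0.6    -0.0413  0.0345] tool [ 19.3   6.  -19.4]
```

Emit:
{"fn": "jog_arm", "kwargs": {"plan": [[[0,-4.6,-2.8,0,0,0,4],[0.2,-4.6,-2.8,0,0,0,4],[0.3,-4.6,-2.8,0,0,0,4],[0.5,-4.6,-2.8,0,0,0,4],[0.7,-4.6,-2.8,0,0,0,4]]]}}

```text
time_s: 11.45
position: [0.5721, -0.0629, 0.028]
ee_rot: [0.668, 0.744, -0.0, 0.001]
force: [0.7, 0.6, -3.3]
grip_width: 0.009
finger_force: 19.8
```

Emit:
{"fn": "jog_arm", "kwargs": {"plan": [[[2.2,0,-8.8,0,0,0,4],[3.2,0,-8.5,0,0,0,4],[3.9,0,-8.2,0,0,0,4],[4.8,0,-7.8,0,0,0,4],[0,0,0,0,0,0,4]]]}}

```text
time_s: 11.95
position: [0.5717, -0.048, 0.0623]
ee_rot: [0.667, 0.745, 0.001, 0.001]
force: [0.4, -1.9, -1.3]
grip_width: 0.0087
finger_force: 20.9
```

```bash
python3 - <<'E'
from h import *
s=show()
P=np.array([.5846,.0298,.030]);yh=np.array([-.107,.9943,0])
d=s["position"]+[0,0,.019]-P;u=-d@yh;print("r",np.hypot(u,d[2]),"phi",np.arctan2(d[2],u),"xh",s["position"]@[.9943,.107,0])
E
```

```text
11.95 pos [ 0.5717 -0.048   0.0623] F [ 0.4 -1.9 -1.3] w 0.0087 x [-0.109  0.994 -0.001] z [ 0.003 -0.001 -1.   ]
r 0.09163969844890597 phi 0.5934975268777645 xh 0.5632688795432982
```

Emit:
{"fn": "jog_arm", "kwargs": {"plan": [[[5.5,0,-7.2,0,0,0,4],[6.2,0,-6.7,0,0,0,4],[6.9,0,-5.9,0,0,0,4],[7.4,0,-5.3,0,0,0,4],[0,0,0,0,0,0,4]]]}}

```text
time_s: 12.45
position: [0.5681, -0.0215, 0.0866]
ee_rot: [0.667, 0.745, 0.0, 0.0]
force: [0.7, -3.5, 0.4]
grip_width: 0.0094
finger_force: 21.8
```

Emit:
{"fn": "jog_arm", "kwargs": {"plan": [[[7.9,0,-4.5,0,0,0,4],[8.2,0,-3.8,0,0,0,4],[0,0,0,0,0,0,4],[0,0,0,0,0,0,4],[0,0,0,0,0,0,4]]]}}

```text
time_s: 12.95
position: [0.5661, -0.0062, 0.094]
ee_rot: [0.668, 0.744, 0.0, -0.0]
force: [0.8, -0.1, 0.9]
grip_width: 0.0091
finger_force: 21.6
```

```bash
cat >> h.py <<'E'
def phi():
    s=show();P=np.array([.5846,.0298,.030]);yh=np.array([-.107,.9943,0])
    d=s["position"]+[0,0,.019]-P;u=-d@yh;print("r",np.hypot(u,d[2]),"phi",np.arctan2(d[2],u),"xh",s["position"]@[.9943,.107,0]);return s
E
python3 - <<'E'
from h import *
s=phi()
a=snapshot("wrist");cv2.imwrite("pics/w6.png",a[:,:,::-1])
E
```

```text
12.95 pos [ 0.5661 -0.0062  0.094 ] F [ 0.8 -0.1  0.9] w 0.0091 x [-0.108  0.994  0.001] z [ 0.     0.001 -1.   ]
r 0.0896393772645882 phi 1.1836997623890266 xh 0.562217200105378
```

View pics/w6.png

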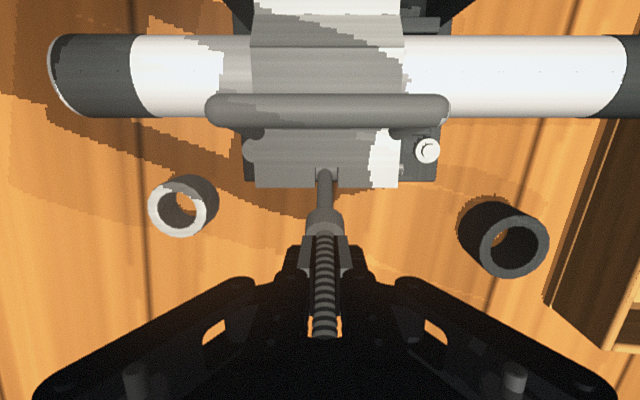

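The wrist view shows the bolt shank (column 325) entering at the slot (316–339, row 178). The ear's middle is at column 327, about 1 mm further along, so I'll nudge +1 mm and swing in.

Emit:
{"fn": "jog_arm", "kwargs": {"plan": [[[0,1,0,0,0,0,4],[4.2,0,-1.6,0,0,0,4],[4.3,0,-1.3,0,0,0,4],[4.4,0,-1,0,0,0,4],[0,0,0,0,0,0,4]]]}}

```text
time_s: 13.5
position: [0.5656, 0.007, 0.0981]
ee_rot: [0.668, 0.745, 0.0, 0.0]
force: [-0.9, -2.9, 0.6]
grip_width: 0.0094
finger_force: 21.9
```

```bash
python3 -c "
from h import *
phi()"
```

```text
13.5 pos [0.5656 0.007  0.0981] F [-0.9 -2.9  0.6] w 0.0094 x [-0.109  0.994 -0.   ] z [ 0. -0. -1.]
r 0.08951804315082977 phi 1.338039692575924 xh 0.5631513553554071
```

Emit:
{"fn": "jog_arm", "kwargs": {"plan": [[[4,0,-0.8,0,0,0,4],[4,0,-0.7,0,0,0,4],[4,0,-0.5,0,0,0,4],[0,0,0,0,0,0,4],[0,0,0,0,0,0,4]]]}}

```text
time_s: 14.0
position: [0.5643, 0.0188, 0.0999]
ee_rot: [0.668, 0.744, 0.0, -0.0]
force: [0.5, -1.7, -0.4]
grip_width: 0.009
finger_force: 22.2
```

Emit:
{"fn": "jog_arm", "kwargs": {"plan": [[[3.5,0,-0.2,0,0,0,4],[3.5,0,-0.1,0,0,0,4],[3.5,0,0,0,0,0,4],[0,0,0,0,0,0,4],[0,0,0,0,0,0,4]]]}}

```text
time_s: 14.5
position: [0.5632, 0.0291, 0.1002]
ee_rot: [0.668, 0.744, 0.0, -0.0]
force: [0.7, -1.5, 0.4]
grip_width: 0.009
finger_force: 22.1
```

```bash
python3 -c "
from h import *
phi()"
```

```text
14.5 pos [0.5632 0.0291 0.1002] F [ 0.7 -1.5  0.4] w 0.009 x [-0.108  0.994  0.   ] z [-0.  0. -1.]
r 0.08923595563523816 phi 1.5887365556611162 xh 0.5631042688931032
```

Past 1.3 with no ear force, so it is in the slot. I'll carry on to the stop.

Emit:
{"fn": "jog_arm", "kwargs": {"plan": [[[2.5,0,0,0,0,0,4],[2.5,0,0.1,0,0,0,4],[1.5,0,0.2,0,0,0,4],[0,0,0,0,0,0,4],[0,0,0,0,0,0,4]]]}}

```text
time_s: 15.0
position: [0.5626, 0.0354, 0.1]
ee_rot: [0.668, 0.744, 0.0, 0.0]
force: [0.1, -2.3, 1.6]
grip_width: 0.009
finger_force: 19.4
```

Emit:
{"fn": "jog_arm", "kwargs": {"plan": [[[1,0,0,0,0,0,4],[1,0,0.1,0,0,0,4],[0,0,0,0,0,0,4],[0,0,0,0,0,0,4],[0,0,0,0,0,0,4]]]}}

```text
time_s: 15.5
position: [0.5623, 0.0373, 0.0998]
ee_rot: [0.668, 0.744, 0.0, 0.0]
force: [-0.4, -1.7, 1.6]
grip_width: 0.0091
finger_force: 19.1
```

```bash
python3 -c "
from h import *
phi()"
```

```text
15.5 pos [0.5623 0.0373 0.0998] F [-0.4 -1.7  1.6] w 0.0091 x [-0.108  0.994  0.   ] z [ 0.  0. -1.]
r 0.08938629763505318 phi 1.6810601122323405 xh 0.563129167160675
```

Emit:
{"fn": "jog_arm", "kwargs": {"plan": [[[1,0,0.1,0,0,0,4],[0,0,0,0,0,0,4],[1,0,0.1,0,0,0,4],[0,0,0,0,0,0,4],[0,0,0,0,0,0,4]]]}}

```text
time_s: 16.0
position: [0.5621, 0.0395, 0.0996]
ee_rot: [0.668, 0.744, 0.0, -0.0]
force: [-0.1, -1.2, 3.1]
grip_width: 0.0085
finger_force: 18.7
```

```bash
python3 -c "
from h import *
phi()"
```

```text
16.0 pos [0.5621 0.0395 0.0996] F [-0.1 -1.2  3.1] w 0.0085 x [-0.108  0.994  0.   ] z [ 0.  0. -1.]
r 0.08944558563219514 phi 1.7057186191169902 xh 0.5631586177799994
```

```bash
python3 - <<'E'
from h import *
a=snapshot("wrist")[90:350,200:450];b=snapshot("scene")[140:280,270:400]
o=np.zeros((416,800,3),np.uint8);o[:,:400]=cv2.resize(a,(400,416),interpolation=2);o[:,410:796]=cv2.resize(b,(386,416),interpolation=2)
cv2.imwrite("pics/w7.png",o[:,:,::-1])
E
```

```text
(no output)
```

View pics/w7.png

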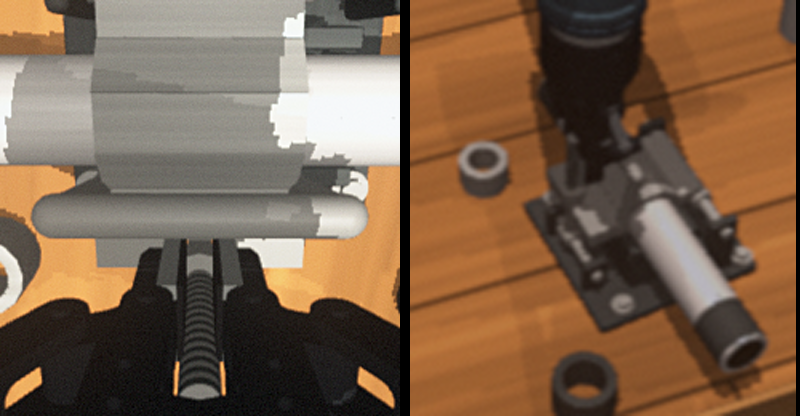

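The bolt stands upright between the pads, in line with the slot, and the bar handle is clear of the fingers. One more small push to confirm the stop.

Emit:
{"fn": "jog_arm", "kwargs": {"plan": [[[1,0,0,0,0,0,4],[0,0,0,0,0,0,4],[1,0,0,0,0,0,4],[0,0,0,0,0,0,4],[0,0,0,0,0,0,4]]]}}

```text
time_s: 16.6
position: [0.5615, 0.0414, 0.0993]
ee_rot: [0.668, 0.744, -0.0, -0.0]
force: [-0.1, -0.1, 0.2]
grip_width: 0.0042
finger_force: 0.0
```

```bash
cat > tip.py <<'E'
from h import *
from scipy.optimize import brentq
def tipphi(pos,q,v,u=325):
    st=dict(position=np.array(pos),ee_rot=np.array(q)); o,d=ray("wrist",(u,v),st)
    yh=np.array([-.107,.9943,0]);P=np.array([.5846,.0298,.030])
    a=np.array([(o-P)@yh,(o-P)[2]]);b=np.array([d@yh,d[2]])
    f=lambda s:np.linalg.norm(a+b*s)-.12
    A=b@b;B=2*a@b;C=a@a-.0144;D=B*B-4*A*C
    if D<0: s=-B/2/A; return "miss",np.linalg.norm(a+b*s)
    return [round(float(np.arctan2(*( (a+b*s)*[-1,1])[::-1])),3) for s in((-B-D**.5)/2/A,(-B+D**.5)/2/A)]
E
python3 - <<'E'
from tip import *
q=[.668,.744,0,0]
print("w6",tipphi([.5661,-.0062,.094],q,335),"w7",[tipphi([.5621,.0395,.0996],q,v) for v in(330,334,338)])
s=phi()
for i,im in(("w6",cv2.imread("pics/w6.png")),("now",snapshot("wrist")[:,:,::-1].copy())):
    if i=="now": cv2.imwrite("pics/w8.png",im)
    g=im[:,:,1].astype(int)
    for r in range(200,352,8): print(i,r,g[r,300:352:4])
E
```

```text
w6 [1.161, 0.251] w7 [[1.604, -0.219], [1.589, -0.182], [1.574, -0.145]]
16.6 pos [0.5615 0.0414 0.0993] F [-0.1 -0.1  0.2] w 0.0042 x [-0.108  0.994  0.   ] z [-0.001  0.    -1.   ]
r 0.08936561090552492 phi 1.7286601707700322 xh 0.5627560024217563
w6 200 [ 95  89  91  86  89  91  95  89  75 133 151 155 163]
w6 208 [ 94  93  91  92  81  96  96  91  94 152 156 162 161]
w6 216 [ 87  93  75  87  93  94  96  91  90  84  81 165 161]
w6 224 [158 154  83  94 115 116 110 116 116 106  88 133 160]
w6 232 [156 138 113 110 106  92  91  97 100 119 112  97 156]
w6 240 [159  70  71  38  40  96  91  95  52  34  65  72 147]
w6 248 [58 74 69 30 64 52 38 51 72 24 70 67 69]
w6 256 [68 69 72 19 46 48 58 47 45 33 62 68 74]
w6 264 [64 67 60 21 34 82 86 81 45 27 65 66 70]
w6 272 [ 32  25 123  25  46  96  91  94  65  29  85  49  25]
w6 280 [ 29  22  22  33  65 100  92  92  80  23  30  17  24]
w6 288 [20 25 20 33 78 91 93 89 79 22 23 18 21]
w6 296 [25 20 20 26 78 92 86 95 85 21 26 18 22]
w6 304 [21 21 20 28 76 81 93 92 84 26 18 15 19]
w6 312 [12 18 25 26 54 89 91 88 69 24 51 18 14]
w6 320 [ 19  29  83  79  3
[... 656 characters left out ...]
52 188 136  28  79  69  74  31]
now 264 [ 24  75  76  66  24  61 189 133  23  75  71  79  27]
now 272 [ 34  26  21  78  42  54 187 129  31 115  28  32  27]
now 280 [ 30  27  27  21  35  76 188 175  36  26  30  32  23]
now 288 [ 30  26  26  26  42  85 190 174  37  27  21  17  25]
now 296 [ 27  26  24  20  28  61 124 108  31  28  23  16  23]
now 304 [ 18  24  23  28  28 117 188 179  31  27  21  25  26]
now 312 [ 15  25  25  25  56 157 198 191  34  32  21  23  18]
now 320 [ 27  21  15  19 176 153 189 178 137  15  18  23  17]
now 328 [ 25  22   1  18 151 167 198 186 142   9  16  17  15]
now 336 [ 16  21  19  14 128 150 191 170 102  35  11  23  17]
now 344 [15 20 26 15 24 12 14 14 17 17 11 22 22]
```

```bash
python3 - <<'E'
from h import *
a=cv2.imread("pics/scene0.png").astype(int);b=snapshot("scene")[:,:,::-1].astype(int)
xh=np.array([.9943,.107,0]);yh=np.array([-.107,.9943,0]);P=np.array([.5846,.0298,.03])-.0227*xh
# sample along the candidate bolt lines: saturation shows steel (low) vs wood (high)
sat=lambda im,X:(lambda p:int(np.ptp(im[int(round(p[1])),int(round(p[0]))])))(proj("scene",X))
for f in(0,.2,.5,.9,1.2,1.5,1.6,1.67): print(f,[sat(b,P+r*(-np.cos(f)*yh+np.array([0,0,np.sin(f)]))) for r in np.arange(.02,.125,.01)])
P0=P+.0227*xh;print("old",[sat(a,P0-r*yh) for r in np.arange(.02,.125,.01)],[sat(b,P0-r*yh) for r in np.arange(.02,.125,.01)])
E
```

```text
0 [19, 22, 21, 17, 18, 70, 103, 101, 110, 110, 112]
0.2 [20, 21, 21, 20, 19, 21, 26, 58, 56, 60, 74]
0.5 [17, 20, 103, 107, 93, 102, 112, 111, 115, 116, 120]
0.9 [13, 14, 12, 12, 15, 73, 109, 108, 111, 32, 16]
1.2 [15, 14, 15, 15, 16, 79, 108, 101, 103, 102, 98]
1.5 [13, 14, 14, 16, 15, 15, 14, 16, 56, 53, 52]
1.6 [14, 14, 16, 14, 14, 14, 12, 14, 18, 12, 16]
1.67 [14, 17, 14, 15, 15, 13, 12, 11, 13, 14, 14]
old [18, 18, 16, 18, 21, 14, 14, 15, 15, 15, 16] [12, 62, 61, 49, 48, 47, 53, 75, 62, 81, 86]
```

Emit:
{"fn": "jog_arm", "kwargs": {"plan": [[[0,0,0,0,0,0,12],[0,0,-20,0,0,0,20],[0,0,-40,0,0,0,20],[0,0,-40,0,0,0,20],[0,0,0,0,0,0,20]]]}}

```text
time_s: 17.2
position: [0.5657, 0.0408, 0.2062]
ee_rot: [0.668, 0.744, 0.003, 0.005]
force: [1.0, -0.2, 0.5]
grip_width: 0.02
finger_force: 0.0
```

Emit:
{"fn": "jog_arm", "kwargs": {"plan": [[[-40,0,0,0,0,0,20],[-40,0,0,0,0,0,20],[-40,0,0,0,0,0,20],[0,0,0,0,0,0,20],[0,0,0,0,0,0,20]]]}}

```text
time_s: 17.7
position: [0.5745, -0.0788, 0.1989]
ee_rot: [0.669, 0.744, -0.0, -0.001]
force: [-0.1, 1.0, -0.5]
grip_width: 0.0201
finger_force: 0.0
```

```bash
python3 - <<'E'
from h import *
s=show();np.save("st9.npy",np.r_[s["position"],s["ee_rot"]])
im=snapshot("wrist")[:,:,::-1].copy();cv2.imwrite("pics/w9.png",im)
c=get_calibration("wrist");T=np.eye(4);T[:3,:3]=Ro.from_quat(s["ee_rot"]).as_matrix();T[:3,3]=s["position"];T=np.linalg.inv(T@c["T_tool_cam"])
def pw(X): p=c["mtx"]@(T[:3,:3]@X+T[:3,3]);return p[:2]/p[2]
xh=np.array([.9943,.107,0]);yh=np.array([-.107,.9943,0]);P=np.array([.5846,.0298,.03])-.0227*xh
print("pivot",pw(P));
for f in(0,.5,1.0,1.3,1.5,1.6,1.67): print(f,[np.round(pw(P+r*(-np.cos(f)*yh+np.array([0,0,np.sin(f)])))).astype(int).tolist() for r in(.056,.09,.12)])
S=np.array([.5643,.024,.074]);print("slot",pw(S))
g=np.ptp(im.astype(int),axis=2); v=im.max(2)
for r in range(60,330,6): print(r,"sat",g[r,268:372:6],"v",v[r,298:346:4])
E
```

```text
17.7 pos [ 0.5745 -0.0788  0.1989] F [-0.1  1.  -0.5] w 0.0201 x [-0.106  0.994  0.001] z [-0.001  0.001 -1.   ]
pivot [322.61829481  73.85374944]
0 [[323, 133], [323, 166], [323, 193]]
0.5 [[323, 127], [322, 161], [322, 193]]
1.0 [[322, 105], [322, 129], [322, 154]]
1.3 [[322, 85], [322, 94], [321, 105]]
1.5 [[322, 70], [322, 67], [321, 63]]
1.6 [[322, 62], [322, 52], [321, 40]]
1.67 [[322, 57], [322, 42], [321, 25]]
slot [324.54403203  71.58389624]
60 sat [ 9 13 11 12  9 16 10 16 12  4  5  9 11  6  5  6  7  5] v [162 161 162 166 163  59  62  63  62 164 155 160]
66 sat [12 12 11 12 13 12 11 13 13  8  3 11 10 10 13  5  6  5] v [162 161 163 167 165  71  70  73  70 164 164 165]
72 sat [14 12  8 16 11 11 15 20 14 10 15 11 12 11 12 13 12 12] v [146 147 152 153 149 129 133 131 153 148 144 147]
78 sat [12 11 14 10  9 10  5 11  9 10 12 10 11 10 11 13 16  8] v [ 56  64  55 108 108 121 116 116 135 129 114 103]
84 sat [12 10 10  3  8  9  8 13  7  8  7  7  7  9  5  4  4  8] v [ 47  57  37  67  59  62 132 139  68  63  64  73]
90 sat [12 10 10  9  9  8  7  5 12 14 15  3  6  8  6  5  9  7] v [ 65 
[... 4569 characters left out ...]
1 240 239 238 236 237 238 240]
300 sat [ 27  16  16  20  24  20 143 126 141 143 144 138 140 151  17  17  20  20] v [ 50 133 197 197 241 240 240 238 236 239 241 241]
306 sat [ 21  18  18  13  17  17 141 135 145 140 148 146 142 148  18  26  13  24] v [ 57 245 168 217 240 240 241 238 237 238 241 241]
312 sat [ 12  18  16  19  13  17 137 146 145 141 144 149 140 145  16  18  13  14] v [ 44 240 147 235 240 239 239 236 236 237 240 240]
318 sat [ 13  12  16  15  10 121  97 145 139 144 144 141 145 140 147  16  14  13] v [188 173 126 244 239 238 238 237 236 240 239 240]
324 sat [ 11  14  14  12  15 141 114 139 145 142 140 141 139 138 146  18  15  13] v [226 228 137 242 240 240 239 234 234 238 240 238]
```

```bash
python3 - <<'E'
from h import *
v=np.load("st9.npy");st=dict(position=v[:3],ee_rot=v[3:]);im=cv2.imread("pics/w9.png").astype(int)
sat=np.ptp(im,axis=2);xh=np.array([.9943,.107,0])
for r in(105,120,155,180,190):
    c=np.where(sat[r,300:350]<50)[0]+300; X=onz("wrist",((c[0]+c[-1])/2,r),.033,st);print("bolt",r,c[0],c[-1],X.round(4),(X@xh).round(4))
for r in(58,62,66):
    c=np.where(im[r,300:350].max(1)<115)[0]+300; X=onz("wrist",((c[0]+c[-1])/2,r),.074,st);print("slot",r,c[0],c[-1],X.round(4),(X@xh).round(4))
for u in(300,306,340,346): print(u,im[60:90,u].max(1))
for z in(.06,.074,.08): print(z,[onz("wrist",(324,r),z,st)[1].round(4) for r in(72,74,76)])
print(rel([.5735,-.0610,.012]))
E
```

```text
bolt 105 320 330 [ 0.5674 -0.0013  0.033 ] 0.5641
bolt 120 320 329 [ 0.5685 -0.0156  0.033 ] 0.5636
bolt 155 320 329 [ 0.5722 -0.0505  0.033 ] 0.5636
bolt 180 320 329 [ 0.5751 -0.0768  0.033 ] 0.5636
bolt 190 320 329 [ 0.5762 -0.0877  0.033 ] 0.5636
slot 58 318 332 [0.5636 0.0344 0.074 ] 0.564
slot 62 317 332 [0.5635 0.0313 0.074 ] 0.5636
slot 66 317 332 [0.5638 0.0283 0.074 ] 0.5636
300 [159 163 160 164 160 158 159 163 160 163 157 164 146  97  66  59  67  66
  64  60  63  70  69  60  64  49  46  45  60  63]
306 [162 161 172 164 161 166 163 168 162 162 166 167 152  96  67  66  65  55
  55  46  44  39  43  40  37  36  36  43  47  67]
340 [163 163 161 161 160 164 158 164 160 161 158 162 147  92  73 118 127 114
 109  89  65  62  64  62  70  63  70  73  73  75]
346 [245 237 193 157 159 157 157 161 161 165 165 162 151  98  71 123 124 113
 107  89  68  63  71  71  63  65  63  70  75  74]
0.06 [np.float64(0.0254), np.float64(0.0238), np.float64(0.0221)]
0.074 [np.float64(0.0236), np.float64(0.0221), np.float64(0.0205)]
0.08 [np.float64(0.0229), np.float64(0.0214), np.float64(0.0199)]
[ 16.6   1.  187. ]
```

Bolt has slipped out of the pads and fallen back, still exactly in line with the slot. I'll regrip it more firmly and track it by its tip.

Emit:
{"fn": "jog_arm", "kwargs": {"plan": [[[17.5,1,0,0,0,0,30],[0,0,47,0,0,0,30],[0,0,47,0,0,0,30],[0,0,47,0,0,0,30],[0,0,45,0,0,0,30]]]}}

```text
time_s: 18.25
position: [0.5735, -0.0577, 0.012]
ee_rot: [0.667, 0.745, 0.0, -0.0]
force: [0.4, 0.2, -0.5]
grip_width: 0.0303
finger_force: 0.0
```

Emit:
{"fn": "jog_arm", "kwargs": {"plan": [[[0,0,0,0,0,0,30],[0,0,0,0,0,0,4],[0,0,0,0,0,0,4],[0,0,0,0,0,0,4],[0,0,0,0,0,0,4]]], "newtons": 50}}

```text
time_s: 18.75
position: [0.5755, -0.0595, 0.0164]
ee_rot: [0.668, 0.744, 0.001, 0.001]
force: [-0.1, 6.1, -1.5]
grip_width: 0.008
finger_force: 48.7
```

```bash
sed -i 's/P=np.array(\[.5846,.0298,.030\])/P=np.array([.5639,.0274,.030])/' h.py tip.py; cat >> tip.py <<'E'
def col(name):
    s=phi(); im=snapshot("wrist")[:,:,::-1].copy();cv2.imwrite(f"pics/{name}.png",im)
    print(im[240:352:3,319:332].max(2).mean(1).astype(int)); return s
E
python3 -c "
from tip import *
col('t1')"
```

```text
18.75 pos [ 0.5755 -0.0595  0.0164] F [-0.1  6.1 -1.5] w 0.008 x [-0.109  0.994  0.   ] z [ 0.004  0.    -1.   ]
r 0.08780095901112878 phi 0.06132412953212562 xh 0.5658212080170145
[103 146  61 133 126  62 146  80  82 144  61 134 103  66 146  58 125 110
  63 146  58 128  95  71 157  65 166  76 156 152 125 250 249 149  22  22
  24  23]
```

Emit:
{"fn": "jog_arm", "kwargs": {"plan": [[[1.6,-1.2,-12.2,0,0,0,4],[5.2,-1.1,-16.8,0,0,0,4],[8.4,0,-15.4,0,0,0,4],[11.3,0,-13.4,0,0,0,4],[0,0,0,0,0,0,4]]]}}

```text
time_s: 19.3
position: [0.57, -0.0332, 0.0744]
ee_rot: [0.667, 0.745, 0.001, 0.002]
force: [0.1, 0.4, -2.3]
grip_width: 0.0079
finger_force: 49.1
```

Emit:
{"fn": "jog_arm", "kwargs": {"plan": [[[6.6,0,-5.9,0,0,0,4],[7.2,0,-5.1,0,0,0,4],[7.6,0,-4.3,0,0,0,4],[8.1,0,-3.6,0,0,0,4],[0,0,0,0,0,0,4]]]}}

```text
time_s: 19.8
position: [0.5643, -0.0026, 0.0895]
ee_rot: [0.667, 0.745, -0.0, -0.002]
force: [-0.3, 4.5, -10.6]
grip_width: 0.0065
finger_force: 48.8
```

```bash
python3 - <<'E'
from tip import *
s=col('t2');im=cv2.imread("pics/t2.png").astype(int)
for r in(184,187,190,174,178): print(r,im[r,296:360].max(1))
for v in(325,330,335,340):print(v,tipphi(s["position"],s["ee_rot"],v))
E
```

```text
19.8 pos [ 0.5643 -0.0026  0.0895] F [ -0.3   4.5 -10.6] w 0.0065 x [-0.11   0.994  0.002] z [-0.003  0.002 -1.   ]
r 0.08399464241380934 phi 1.2069011712153443 xh 0.56076561813404
[113 109 104  97  69  70  82  52  97  45  96  52  76  86  42  97  48  72
  98  39  90  77  41  93  63  39  93  60  37  94  68  37  95  45  16  18
  15  16]
184 [131 127 129 134 134 131 130 136 135 128 132 131 134 132 134 138 132 132
 130 133 132 103  75  93  95  98 103 104 103 102 103  98 105  94  99  90
  90 111 113 113 109 109  95  61  75 109 134 133 133 136 134 133 133 133
 136 136 133 128 133 137 135 134 131 132]
187 [127 129 129 129 132 129 133 130 131 132 136 130 127 130 132 141 131 136
 134 131 133  97  75  88  94 104 105 103 109 104 101 103 104 101  98  91
  82  73  67  75  73  71  69  59  73 114 136 136 133 132 131 136 135 138
 130 133 139 132 133 132 137 138 135 138]
190 [128 130 137 134 134 130 131 132 129 134 134 134 131 135 131 130 133 133
 137 138 128  96  78  95  97 102 103  96 101 105 102  99  98 107  99  96
  87  82  82  81  90 105 110 118  84 120 135 134 132 132 136 136 132 135
 136 137 136 139 129 135 134 134 135 136]
174 [134 136 134 134 134 134 136 135 142 140 134 135 136 135 135 137 131 136
 140 133 138 136 130 134 133 134 133 136 140 139 131 140 135 136 136 137
 137 136 137 139 134 136 140 139 137 142 136 140 139 142 136 140 139 141
 137 137 141 141 137 143 138 140 141 136]
178 [130 134 134 136 131 132 129 131 133 133 133 138 132 132 139 130 136 135
 130 136 124 102 119 132 120 107  98  99  97 102 101 101  97 109 130 139
 143 142 141 141 139 135 141 114  81 105 136 137 131 132 137 137 137 131
 139 131 134 133 139 139 133 140 135 135]
325 [1.309, 0.042]
330 [1.286, 0.093]
335 [1.261, 0.146]
340 [1.235, 0.2]
```

The slot centre is at column 329 and the rod at 325, so I need about +2.5 mm along the ear. I also ease the pull along the rod.

Emit:
{"fn": "jog_arm", "kwargs": {"plan": [[[0,1.5,1.5,0,0,0,4],[0,1,1,0,0,0,4],[0,0,0,0,0,0,4],[0,0,0,0,0,0,4],[0,0,0,0,0,0,4]]]}}

```text
time_s: 20.35
position: [0.5683, -0.0048, 0.0879]
ee_rot: [0.668, 0.744, 0.0, 0.0]
force: [0.1, 2.9, -5.8]
grip_width: 0.0067
finger_force: 49.6
```

Emit:
{"fn": "jog_arm", "kwargs": {"plan": [[[4,0,-1.4,0,0,0,4],[4,0,-1.2,0,0,0,4],[4,0,-0.9,0,0,0,4],[0,0,0,0,0,0,4],[0,0,0,0,0,0,4]]]}}

```text
time_s: 20.85
position: [0.5675, 0.0069, 0.0921]
ee_rot: [0.668, 0.744, 0.0, 0.001]
force: [1.2, 0.7, 0.3]
grip_width: 0.0036
finger_force: 0.0
```

```bash
cat >> tip.py <<'E'
def chk(name):
    s=col(name);print([(v,tipphi(s["position"],s["ee_rot"],v)) for v in(325,330,335,340)])
    im=cv2.imread(f"pics/{name}.png").astype(int)
    o,d=0,0; 
    for r in range(176,232,5): print(r,im[r,308:350].max(1))
E
python3 -c "
from tip import *
chk('t3')"
```

```text
20.85 pos [0.5675 0.0069 0.0921] F [1.2 0.7 0.3] w 0.0036 x [-0.108  0.994 -0.001] z [ 0.002 -0.001 -1.   ]
r 0.08367708924794139 phi 1.3199312994453425 xh 0.5649801183235859
[ 99 139 138 138 138  64 105 143 143 140 142 128 107  78 141  83  93 136
  78 101 143  82  98 150  91  96 190 146 123 172 176 143 236 124  17  16
  16  16]
[(325, [1.385, -0.027]), (330, [1.364, 0.022]), (335, [1.342, 0.072]), (340, [1.318, 0.123])]
176 [136 139 132 134 139 134 141 132 134 135 139 141 136 136 142 138 136 141
 142 136 137 139 140 140 142 136 138 140 143 136 139 139 137 141 138 140
 140 141 140 143 143 142]
181 [130 137 142 138 139 136 138 140 141 138 137 142 142 139 136 141 140 143
 139 140 137 141 137 138 141 138 139 140 145 143 138 142 145 139 141 143
 143 143 145 145 146 140]
186 [133 128 134 127 131 124 133 132 133 129 132 132 133 128 137 133 128 135
 133 133 136 133 135 134 133 135 131 132 132 136 132 132 136 132 135 134
 133 134 139 132 132 133]
191 [134 127  89 114 130 128 132 129 132 127 132 130 126 130 126 127 137 128
 129 131 130 126 125 125 114 124 137 132 135 138 132 135 133 137 137 1
[... 736 characters left out ...]
 [143 140 139 143 147 142 149 140 120  98 112 117 123 123 130 133 128 131
 123 118 116 101 146 203 218 223 222 223 222 222 224 222 227 224 231 228
 229 229 230 230 227 225]
221 [231 232 233 233 235 240 228 151  99  93 111 116 118 120 124 132 128 131
 126 121 111 106 147 212 224 221 220 222 221 222 220 222 227 225 229 230
 230 228 228 227 227 225]
226 [227 227 228 226 230 235 237 226 113  87 110 120 124 129 128 130 132 123
 129 117 113 104 154 219 227 221 221 223 221 221 224 226 228 228 230 231
 228 227 227 225 226 225]
231 [221 183 182 186 192 177 141 139 104  93 113 119 126 130 129 134 126 125
 130 113 110 103 131 175 179 174 185 223 224 225 227 227 230 230 232 230
 228 229 227 225 224 226]
```

The rod slipped out of the pads again. I gripped before the arm had settled, about 5 mm too high on the pads. I'll go back, settle, and grip deeper.

Emit:
{"fn": "jog_arm", "kwargs": {"plan": [[[-15,0,-15,0,0,0,30],[-26,0,0,0,0,0,30],[-26,0,0,0,0,0,30],[0,0,0,0,0,0,30],[0,0,0,0,0,0,30]]]}}

```text
time_s: 21.4
position: [0.5744, -0.061, 0.1072]
ee_rot: [0.669, 0.744, 0.0, 0.0]
force: [0.2, -0.7, -0.1]
grip_width: 0.0299
finger_force: 0.0
```

```bash
python3 - <<'E'
from h import *
s=phi();im=snapshot("wrist")[:,:,::-1].astype(int);sat=np.ptp(im,axis=2);xh=np.array([.9943,.107,0])
for r in range(60,230,15):
    c=np.where(sat[r,290:360]<50)[0]+290
    if len(c) and c[-1]-c[0]<40: X=onz("wrist",((c[0]+c[-1])/2,r),.033);print("bolt",r,c[0],c[-1],X.round(4),(X@xh).round(4))
print(rel([.5733,-.0580,.006]))
E
```

```text
21.4 pos [ 0.5744 -0.061   0.1072] F [ 0.2 -0.7 -0.1] w 0.0299 x [-0.106  0.994 -0.   ] z [ 0.001 -0.    -1.   ]
r 0.13104494105660683 phi 0.8243173206621182 xh 0.564626659256238
bolt 120 317 330 [0.5674 0.0045 0.033 ] 0.5646
bolt 135 317 330 [ 0.5685 -0.0058  0.033 ] 0.5646
bolt 150 317 330 [ 0.5696 -0.0164  0.033 ] 0.5646
bolt 165 309 338 [ 0.5708 -0.0273  0.033 ] 0.5646
bolt 180 317 330 [ 0.572  -0.0385  0.033 ] 0.5646
bolt 195 317 330 [ 0.5732 -0.05    0.033 ] 0.5646
bolt 210 317 329 [ 0.5741 -0.0619  0.033 ] 0.5642
bolt 225 317 329 [ 0.5754 -0.0741  0.033 ] 0.5642
[  2.2  -0.7 100.9]
```

Emit:
{"fn": "jog_arm", "kwargs": {"plan": [[[2,0,40,0,0,0,30],[0,0,40,0,0,0,30],[0,0,14,0,0,0,30],[0,0,0,0,0,0,30],[0,0,0,0,0,0,30]]]}}

```text
time_s: 21.95
position: [0.5747, -0.0575, 0.0135]
ee_rot: [0.668, 0.745, 0.0, 0.001]
force: [-0.3, 0.6, 0.2]
grip_width: 0.03
finger_force: 0.0
```

```bash
python3 -c "
from h import *
phi();print(rel([.5733,-.0580,.006]))"
```

```text
21.95 pos [ 0.5747 -0.0575  0.0135] F [-0.3  0.6  0.2] w 0.03 x [-0.109  0.994 -0.   ] z [ 0.001 -0.    -1.   ]
r 0.08557784507847581 phi 0.028742100424789863 xh 0.5653009629663506
[-0.4 -1.5  7.5]
```

Emit:
{"fn": "jog_arm", "kwargs": {"plan": [[[0,-0.7,7.5,0,0,0,30],[0,0,0,0,0,0,30],[0,0,0,0,0,0,30],[0,0,0,0,0,0,30],[0,0,0,0,0,0,30]]]}}

```text
time_s: 22.45
position: [0.5734, -0.0577, 0.0052]
ee_rot: [0.668, 0.744, 0.0, 0.0]
force: [0.0, 0.7, 0.5]
grip_width: 0.0302
finger_force: 0.0
```

Emit:
{"fn": "jog_arm", "kwargs": {"plan": [[[0,0,0,0,0,0,4],[0,0,0,0,0,0,4],[0,0,0,0,0,0,4],[0,0,0,0,0,0,4],[0,0,0,0,0,0,4]]], "newtons": 35}}

```text
time_s: 22.95
position: [0.5732, -0.0576, 0.0049]
ee_rot: [0.668, 0.744, 0.0, 0.0]
force: [-0.7, 0.9, 1.9]
grip_width: 0.0088
finger_force: 34.1
```

```bash
python3 -c "
from h import *
phi()"
```

```text
22.95 pos [ 0.5732 -0.0576  0.0049] F [-0.7  0.9  1.9] w 0.0088 x [-0.108  0.994 -0.   ] z [ 0. -0. -1.]
r 0.08577718301181574 phi -0.07069666777887844 xh 0.5638128956392198
```

Emit:
{"fn": "jog_arm", "kwargs": {"plan": [[[0,0,-10.3,0,0,0,4],[1.5,0,-12.8,0,0,0,4],[3.5,0,-12.4,0,0,0,4],[5.3,0,-11.7,0,0,0,4],[7,0,-10.9,0,0,0,4]]]}}

```text
time_s: 23.45
position: [0.5707, -0.0396, 0.0637]
ee_rot: [0.668, 0.744, -0.0, -0.0]
force: [-0.8, 4.4, -9.0]
grip_width: 0.0087
finger_force: 38.7
```

Emit:
{"fn": "jog_arm", "kwargs": {"plan": [[[8.6,0,-9.6,0,0,0,4],[9.9,0,-8.3,0,0,0,4],[11,0,-6.7,0,0,0,4],[7.8,0,-3.5,0,0,0,4],[0,0,0,0,0,0,4]]]}}

```text
time_s: 23.95
position: [0.5677, -0.0025, 0.0919]
ee_rot: [0.667, 0.745, 0.0, 0.001]
force: [-0.1, -0.4, -4.2]
grip_width: 0.0086
finger_force: 42.5
```

```bash
python3 - <<'E'
from tip import *
s=col("t4");im=cv2.imread("pics/t4.png").astype(int)
for r in range(164,200,5): print(r,im[r,306:350].max(1))
print(im[250:345:3,300:350:4].max(2))
E
```

```text
23.95 pos [ 0.5677 -0.0025  0.0919] F [-0.1 -0.4 -4.2] w 0.0086 x [-0.109  0.994 -0.001] z [ 0.001 -0.001 -1.   ]
r 0.08637068808368942 phi 1.2137958577525072 xh 0.5642023222688342
[ 53  81  56  80  55  83  48  91  44  88  47  73  69  42  89  41  70  79
  36  83  65  35  84  58  33  84  67  32  77  83  33  50 117  52  14  13
  14  18]
164 [134 140 141 138 142 139 143 138 139 141 137 140 147 142 141 135 143 140
 141 144 145 144 144 144 141 146 143 148 145 144 142 136 143 141 141 146
 142 143 149 146 145 146 143 144]
169 [135 131 138 131 131 133 127 132 133 133 131 129 133 133 134 134 131 133
 133 131 132 131 135 131 140 130 134 133 137 143 134 138 136 131 136 137
 136 134 139 134 135 139 140 138]
174 [136 138 134 132 132 109 122 144 145 144 144 145 145 142 116 108 107 108
 108 113 112 110 118 130 146 143 143 141 113 131 134 130 133 135 140 137
 133 138 134 135 138 138 136 137]
179 [135 131 137 136 127  92 104 120 126 123 119  94  78  85  91  93  94  88
  93  97  92  90  90  90  86  94 119 117  90 133 137 133 131 133 131 134
 138 128 137 139 129 137 134 134]
184 [132 133 132 141 128  9
[... 1769 characters left out ...]
31  79  83  85  85  84  35  18  14  15]
 [ 23  27  23  55  66  42  35  38  60  65  15  28  23]
 [ 15  20  21  41  36  36  58  41  34  47  18  21  18]
 [ 18  18  33  20  75  83  88  85  81  33  72  25  13]
 [ 15  28  58  51  63  42  39  40  66  66 129  25  22]
 [ 18  24 132  43  33  36  42  33  31  37 245  25  14]
 [  3  20 130  20  73  90  87  86  79  25 248  21  24]
 [ 19  18 123  52  82  65  50  69  86  64 249  14  19]
 [ 21  20 118  59  29  31  30  35  30  55 245  15  23]
 [ 28   9 150  23  45  89  99  89  49  24 252  17  21]
 [ 16  16  45  26 104 121 114 116 115  37  80  20   5]
 [ 24  12  14  20  11  12  23  25  17  19  14  18  24]
 [ 12  10  10  15  20  15   6  11  16  18  16  11  20]]
```

Grip is steady this time (8.6 mm). The slot centre is at column 322.5 and the rod at about 324.5, so I shift about −1 mm and swing on.

Emit:
{"fn": "jog_arm", "kwargs": {"plan": [[[0,-1,0,0,0,0,4],[4,0,-1.4,0,0,0,4],[4,0,-1.2,0,0,0,4],[3.3,0,-0.8,0,0,0,4],[0,0,0,0,0,0,4]]]}}

```text
time_s: 24.5
position: [0.5654, 0.0077, 0.0948]
ee_rot: [0.668, 0.744, 0.0, 0.001]
force: [0.9, -4.3, -1.8]
grip_width: 0.0088
finger_force: 41.9
```

Emit:
{"fn": "jog_arm", "kwargs": {"plan": [[[4.3,0,-0.8,0,0,0,4],[4.3,0,-0.6,0,0,0,4],[4.2,0,-0.4,0,0,0,4],[0,0,0,0,0,0,4],[0,0,0,0,0,0,4]]]}}

```text
time_s: 25.0
position: [0.5639, 0.0207, 0.0965]
ee_rot: [0.668, 0.744, 0.0, 0.0]
force: [-0.4, -4.2, 0.6]
grip_width: 0.0088
finger_force: 41.6
```

```bash
python3 - <<'E'
from tip import *
s=col("t5")
E
```

```text
25.0 pos [0.5639 0.0207 0.0965] F [-0.4 -4.2  0.6] w 0.0088 x [-0.108  0.994 -0.   ] z [ 0.001 -0.    -1.   ]
r 0.08576477162985646 phi 1.4926576021797588 xh 0.5628530361837812
[130  84  56  52  68  63  46  70  56  50  70  42  76  39  74  39  76  33
  73  35  67  47  45  74  31  66  55  30 117 127 122 124 122  58  17  14
  18  15]
```

Emit:
{"fn": "jog_arm", "kwargs": {"plan": [[[4,0,-0.2,0,0,0,4],[4,0,0,0,0,0,4],[3,0,0.1,0,0,0,4],[0,0,0,0,0,0,4],[0,0,0,0,0,0,4]]]}}

```text
time_s: 25.55
position: [0.5625, 0.0316, 0.0964]
ee_rot: [0.668, 0.744, 0.0, -0.0]
force: [0.8, -3.0, 0.9]
grip_width: 0.0092
finger_force: 41.6
```

```bash
python3 - <<'E'
from tip import *
s0=dict(position=np.array([.5639,.0207,.0965]),ee_rot=[.668,.744,0,0]);print("t5",[tipphi(s0["position"],s0["ee_rot"],v) for v in(324,330)])
s=col("t6");print([(v,tipphi(s["position"],s["ee_rot"],v)) for v in(315,320,325,330,335)])
E
```

```text
t5 [[1.488, -0.137], [1.465, -0.08]]
25.55 pos [0.5625 0.0316 0.0964] F [ 0.8 -3.   0.9] w 0.0092 x [-0.108  0.994  0.   ] z [ 0.  0. -1.]
r 0.08552699570360955 phi 1.621513542688024 xh 0.5626834980156793
[136 134 136  88  53  47  47  55  62  51  42  61  52  41  65  38  59  46
  51  50  51  45  57  34  68  28 101 132 128 127 126 124 127  60  18  19
  17  19]
[(315, [1.613, -0.315]), (320, [1.596, -0.27]), (325, [1.579, -0.224]), (330, [1.562, -0.178]), (335, [1.543, -0.132])]
```

Emit:
{"fn": "jog_arm", "kwargs": {"plan": [[[2,0,0.1,0,0,0,4],[2,0,0.1,0,0,0,4],[2,0,0.2,0,0,0,4],[0,0,0,0,0,0,4],[0,0,0,0,0,0,4]]]}}

```text
time_s: 26.1
position: [0.5617, 0.0378, 0.0958]
ee_rot: [0.668, 0.744, 0.0, -0.0]
force: [0.1, -2.5, 0.8]
grip_width: 0.0093
finger_force: 41.6
```

```bash
python3 - <<'E'
from tip import *
s=col("t7");print([(v,tipphi(s["position"],s["ee_rot"],v)) for v in(310,315,320,325,330,335)])
E
```

```text
26.1 pos [0.5617 0.0378 0.0958] F [ 0.1 -2.5  0.8] w 0.0093 x [-0.108  0.994  0.001] z [-0.     0.001 -1.   ]
r 0.08547879963451696 phi 1.6945906575338157 xh 0.5625083347246573
[ 68 133 139 139 121  50  49  46  52  56  58  50  40  54  58  36  57  50
  40  60  32  64  31  63  28  97 133 131 129 128 128 127 132  61  19  16
  20  19]
[(310, [1.682, -0.414]), (315, [1.666, -0.369]), (320, [1.65, -0.324]), (325, [1.633, -0.278]), (330, [1.616, -0.233]), (335, [1.599, -0.188])]
```

Emit:
{"fn": "jog_arm", "kwargs": {"plan": [[[1.5,0,0.1,0,0,0,4],[1.5,0,0.2,0,0,0,4],[0,0,0,0,0,0,4],[0,0,0,0,0,0,4],[0,0,0,0,0,0,4]]]}}

```text
time_s: 26.65
position: [0.5614, 0.0399, 0.0955]
ee_rot: [0.668, 0.744, -0.0, 0.0]
force: [1.2, -5.5, 0.4]
grip_width: 0.0087
finger_force: 41.6
```

```bash
python3 - <<'E'
from tip import *
s=col("t8");print([(v,tipphi(s["position"],s["ee_rot"],v)) for v in(315,325)])
E
```

```text
26.65 pos [0.5614 0.0399 0.0955] F [ 1.2 -5.5  0.4] w 0.0087 x [-0.108  0.994 -0.001] z [-0.    -0.001 -1.   ]
r 0.08546810868035597 phi 1.7196203120289266 xh 0.5624946934862932
[119 104 142 140 142  72  52  55  56  56  53  45  43  55  56  39  54  55
  34  64  35  61  38  58  35 128 133 129 130 128 127 128 132  55  18  18
  19  17]
[(315, [1.685, -0.385]), (325, [1.653, -0.295])]
```

Emit:
{"fn": "jog_arm", "kwargs": {"plan": [[[1,0,0,0,0,0,4],[0,0,0,0,0,0,4],[0,0,0,0,0,0,4],[0,0,0,0,0,0,4],[0,0,0,0,0,0,4]]]}}

```text
time_s: 27.2
position: [0.5614, 0.0402, 0.0955]
ee_rot: [0.668, 0.744, -0.001, 0.001]
force: [1.0, -8.2, -0.0]
grip_width: 0.0086
finger_force: 41.6
```

The tool stopped while the force rose to 8 N, so the bolt is on the slot's bottom. I'll ease off, open, and go straight up.

Emit:
{"fn": "jog_arm", "kwargs": {"plan": [[[-1,0,0,0,0,0,4],[0,0,0,0,0,0,24],[0,0,0,0,0,0,24],[0,0,0,0,0,0,24],[0,0,0,0,0,0,24]]]}}

```text
time_s: 27.7
position: [0.5612, 0.0409, 0.0954]
ee_rot: [0.668, 0.744, 0.0, -0.0]
force: [-0.4, -0.1, -0.9]
grip_width: 0.024
finger_force: 0.0
```

Emit:
{"fn": "jog_arm", "kwargs": {"plan": [[[0,0,-15,0,0,0,24],[0,0,-35,0,0,0,24],[0,0,-45,0,0,0,24],[0,0,-30,0,0,0,24],[0,0,0,0,0,0,24]]]}}

```text
time_s: 28.2
position: [0.5648, 0.0402, 0.2277]
ee_rot: [0.668, 0.744, 0.003, 0.005]
force: [0.6, -0.9, 0.9]
grip_width: 0.0237
finger_force: 0.0
```

Emit:
{"fn": "jog_arm", "kwargs": {"plan": [[[-35,0,0,0,0,0,24],[-35,0,0,0,0,0,24],[-35,0,0,0,0,0,24],[0,0,0,0,0,0,24],[0,0,0,0,0,0,24]]]}}

```text
time_s: 28.7
position: [0.5725, -0.0643, 0.2203]
ee_rot: [0.668, 0.744, 0.0, -0.001]
force: [0.0, 0.2, 0.1]
grip_width: 0.0237
finger_force: 0.0
```

```bash
python3 - <<'E'
from h import *
s=show()
im=snapshot("wrist")[:,:,::-1].copy();cv2.imwrite("pics/f1.png",im)
c=get_calibration("wrist");T=np.eye(4);T[:3,:3]=Ro.from_quat(s["ee_rot"]).as_matrix();T[:3,3]=s["position"];T=np.linalg.inv(T@c["T_tool_cam"])
def pw(X): p=c["mtx"]@(T[:3,:3]@X+T[:3,3]);return np.round(p[:2]/p[2]).astype(int).tolist()
yh=np.array([-.107,.9943,0]);P=np.array([.5639,.0274,.03])
sat=np.ptp(im.astype(int),axis=2)
for f in(0,1.5,1.57,1.63,1.67): print(f,[(q:=pw(P+r*(-np.cos(f)*yh+np.array([0,0,np.sin(f)])))) + [int(sat[q[1],q[0]])] for r in(.03,.056,.08,.1,.118)])
print("lying sat",[int(sat[r,324]) for r in range(80,240,10)])
for r in range(2,80,5): print(r,im[r,296:356:2].max(1))
E
```

```text
28.7 pos [ 0.5725 -0.0643  0.2203] F [0.  0.2 0.1] w 0.0237 x [-0.106  0.994  0.001] z [-0.001  0.001 -1.   ]
0 [[325, 121, 85], [325, 145, 61], [325, 167, 103], [325, 184, 132], [325, 199, 144]]
1.5 [[325, 92, 14], [325, 92, 14], [325, 92, 14], [325, 92, 14], [325, 92, 14]]
1.57 [[325, 89, 13], [325, 87, 10], [325, 84, 7], [325, 82, 6], [325, 79, 4]]
1.63 [[325, 87, 10], [325, 83, 10], [325, 78, 8], [325, 73, 6], [325, 67, 12]]
1.67 [[325, 86, 8], [325, 80, 3], [325, 73, 6], [325, 67, 12], [325, 60, 11]]
lying sat [3, 14, 10, 90, 91, 84, 74, 60, 86, 87, 109, 128, 141, 143, 142, 141]
2 [229 229 231 230 232 229 233 231 232 230 234 233 232 234 233 233 234 232
 233 232 233 233 232 234 233 232 234 234 234 235]
7 [230 232 229 230 232 233 232 232 234 233 233 232 233 232 231 234 233 231
 234 233 235 233 233 234 233 235 235 235 238 236]
12 [234 236 236 236 238 237 237 238 236 236 238 237 235 238 238 239 237 238
 237 239 238 238 239 237 238 237 238 237 238 238]
17 [221 225 228 226 227 232 227 227 224 229 230 224 226 232 231 227 230 231
 229 229 230 230 229 231 231 230 232 231 229 228]
22 [218
[... 804 characters left out ...]
 100 105 136 136 159
 178 175 177 179 181 174 176 179 175 182 178 180]
57 [135 137 137 142 151 155 153 150 145 145 140 137 128 160 160 164 157 123
 153 147 201 239 236 235 241 240 239 240 240 237]
62 [159 164 163 163 166 165 166 165 166 164 160 161 165 162 157 154 162 166
 135 162 165 162 164 179 201 237 244 242 242 242]
67 [160 163 158 160 159 156 161 163 157 163 147 126 161 155 157 155 155 162
  92 166 165 159 158 165 163 161 161 202 221 238]
72 [165 162 161 161 168 161 163 162 164 165 153  61  51  63  74  74  42  53
 121 160 162 163 165 167 168 171 168 169 165 168]
77 [158 157 158 156 159 166 162 156 157 164 165  98  47  54  53  52  53  52
 155 151 126 145 164 167 159 170 168 159 165 159]
```

The bolt tip appears at (325,~60), which matches 1.67 rad, and the lying position is empty wood. The arm touches nothing, so I'll hand in.

```bash
python3 -c "
from plant import bot
print(bot.hand_in())"
```

```text
the job is handed in; nothing more can be done
None
```

The job is handed in: the hinged half was pressed home on the tube (22 N at the handle), and on the third try the bolt went to the bottom of the slot, where a wrist picture after release showed it leaning by itself at about 1.67 rad with the arm clear; in the first two tries it slipped from the fingers and fell back.

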